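Mount a ring-core choke on its post

ROBOT

A 7-joint arm with a two-finger parallel gripper is mounted at the origin on the work surface. World frame = base frame: x ahead of the robot, y to its left, z up, the work surface at z = 0. Lengths are in m, angles in rad, forces in N, time in s.
With the tool pointing down it reaches from about 0.35 to 0.9 m from the base axis. Payload 8.1 kg.
Tool frame: the origin (TCP) lies midway between the tips of the shut fingers; the grasp point (between the pads) lies 19 mm behind it (bot.grip_depth is the z of the grasp point in the tool frame, in m); z points along the fingers, y is the line along which they close (so a half turn about z gives the same grasp; the last joint's range is limited). The gripper opens to 92 mm and grips with 3 to 60 N. Pads are 19 mm wide; open, the fingers measure 130 mm over their backs; the gripper's body (75 mm by 190 mm) begins 47 mm behind the grasp point.
Start: joints at [1.035, 0.434, 0.025, 1.573, -0.012, 1.134, -0.075], TCP at [0.262, -0.567, 0.227] pointing down, gripper open.
Joint ranges: [-2.62, 2.62], [-0.44, 2.09], [-1.27, 1.32], [0.08, 2.57], [-1.32, 4.46], [0.12, 2], [-2.74, 2.74]. Speed limits (rad/s): [2.22, 2.22, 3.01, 3.01, 3.14, 3.14, 3.14].

INTERFACE

Orientations are given as a unit quaternion [x, y, z, w].
In Python, from plant import telemetry, eyes, order, bot gives the robot as it stands.
- The arm moves only by the tool step_arm, never from a script. Its argument "motion" is a list of rows, each a list of 6 numbers: the shift along the tool's x, y, z in cm, then the turn, a rotation vector about the tool's x, y, z in degrees. In form: [[x, y, z, wx, wy, wz], ...]. A call has 1 to 20 rows; each row shifts and turns the commanded pose from where the row before left it, along the tool's axes as they then stand; what a row does not reach is not made up. A row lasts 1/12 s, in which the tool goes at most 41.7 mm and 7.16 degrees, less where a joint would pass 70% of its speed; a pose out of reach is approached as far as the arm can. A call is refused whole if a number of a shift passes 4.17 or a number of a turn 7.16, either way. A call with a gripper value outside its range is refused whole. "fingers" is the opening, from -1 (shut) to 1 (fully open), set as the call begins (left out, the last holds). The fingers move at their own pace and stop on an object; "newtons" is the grip in N (left out, the last holds). Time passes only in rows, so rows that do not move let the fingers close. It gives the time, the measured TCP pose, the force, the opening and the grip force at its end, in the units of the state.
- telemetry.observe(): the state, without advancing time (a new reading comes with each control period).
- eyes.grab_frame(name): name is "scene" or "top" or "wrist"; returns a dict with "pixels" (400x640x3 uint8, red, green, blue), "intrinsics" (3x3 intrinsics, pixels), "rvec" (rotation vector, rad) and "tvec" (3), from world to camera coordinates, as OpenCV has them; the wrist camera has in their place "hand_eye" (4x4, takes a point from camera to tool coordinates, whose origin is the TCP and whose axes are the flange's). Camera axes: x right, y down, z forward; pixel columns grow to the right and rows downward; lengths in m; the calibration is good to about 2 mm. A picture is of the moment at which its call begins: read the wrist's pose just before it. There is no depth.
- order.job_done(): hands the job in; it is judged then, once.
The state is a dict: "time_s": time; "joints": joint angles; "qd": joint speeds; "tau": joint torques, N m; "tool_pos": TCP position; "ee_rot": TCP orientation; "force": force on the tool from outside, world axes, zero at the start; "wrist_torque": the same for the moment, N m; "gripper_width": opening from 0.0 (shut) to 1.0 (fully open); "grasp_force": force on a finger pad.
Only numpy, scipy, OpenCV 4.12 (cv2) and the standard library are available. Lean on these libraries where they do the work, as an engineer would, in place of code of your own. Each camera call takes 0.05 s, during which the arm holds its last target. There are 200 camera calls.

TASK

Mount the copper-wound choke on the plate with the upright post: thread the parts over the post one at a time, first the wide black washer, then the choke, then the small black washer, and last the steel cap with its broad flange down. Lower each part until it lies flat on the one below rather than dropping it, and leave the white adapter and the screwdriver where they are.

Things in the scene. Friction and masses are not known exactly. Their poses are not given: they have to be found in the camera images.
- plate: Square aluminium mounting plate, 100 x 100 x 6 mm, fixed to the bench, with a dark screw head near each corner and one upright steel post in the middle: 10 mm diameter, its slightly tapered top 48 mm above the plate's upper face (54 mm above the bench). Origin at the centre of the underside, on the post's axis; z up, x and y along the edges.
- wide_washer_mid (a point): The wide black plastic washer: outer diameter 60 mm, bore 26 mm, 10 mm thick, 35 g, same both ways up. Lies flat on the bench at the start; z axis up along its bore, yaw without meaning. The point is the centre, half-way up.
- choke_mid (a point): The choke, a rigid dark ring core closely wound with copper wire: outer diameter 64 mm, bore 28 mm, 22 mm high, about 0.3 kg, same both ways up, no loose leads. Lies flat on the bench at the start; z axis up along its bore, yaw without meaning. The point is the centre, half-way up.
- small_washer_mid (a point): The small black plastic washer: outer diameter 46 mm, bore 26 mm, 8 mm thick, 20 g, same both ways up. Lies flat on the bench at the start; z axis up along its bore, yaw without meaning. The point is the centre, half-way up.
- cap_mid (a point): The dark steel retaining cap: a flange 42 mm in diameter and 4 mm thick at the bottom, and on it a hub 30 mm in diameter and 14 mm high to hold it by (18 mm high in all), bore 20 mm right through, about 60 g; it starts flange down, as it is to be fitted. Lies flat on the bench at the start; z axis up along its bore, yaw without meaning. The point is the centre, half-way up.
- adapter: White mains adapter, a block 55 x 55 x 42 mm, loose among the parts, to be left alone. Origin at the centre of the underside.
- driver: Screwdriver with a red handle, 170 mm long, lying along its x axis at the robot's right, to be left alone. Origin at the underside, near its middle.

How it is judged:
By the outcome, as a careful person would: the job done as asked, in the order asked, and still so for the second after the job is handed in, with the robot touching nothing.
It also fails if it takes over 109 s, if anything falls off the work surface, if the arm or the gripper's body presses on something with over 40 N, if the wrist force passes 120 N, or if a joint passes its speed limit or range.

## Working session

There is one attempt and no reset: what is moved stays moved. The work goes in short steps, Python scripts to look and compute and a tool call to move; the robot and the scene stay as the last step left them, time stands still between calls to the robot, and variables do not carry over. Pictures are saved under pics/ and viewed, at most 14 in all, crops included, and the job is handed in when it is done.

Besides the shell and the picture viewer there is one more tool, called after "Emit:" as a command line: name --pt "numbers of a row" for each row, then --argument value for the rest. step_arm: Moves the arm, as the interface text tells. Its arguments: {"type":"object","properties":{"motion":{"type":"array","items":{"type":"array","items":{"type":"number"}}},"fingers":{"type":"number"},"newtons":{"type":"number"}},"required":["motion"]}

```bash
ls; mkdir -p pics
python3 - <<'E'
from plant import telemetry, eyes, order, bot
import cv2, numpy as np, pickle
s=telemetry.observe(); print({k:np.round(v,3).tolist() for k,v in s.items()}, bot.grip_depth)
for n in ("top","scene"):
    f=eyes.grab_frame(n); cv2.imwrite(f"pics/{n}0.png",f["pixels"][:,:,::-1]); pickle.dump(f,open(f"{n}0.pkl","wb"))
    R=cv2.Rodrigues(np.array(f["rvec"]))[0]; print(n,np.round(-R.T@np.array(f["tvec"]).ravel(),3),np.round(R[2],2),f["intrinsics"])
print(np.round(eyes.grab_frame("wrist")["hand_eye"],4).tolist())
E
```

```text
pics
{'time_s': 0.0, 'joints': [1.035, 0.435, 0.025, 1.574, -0.012, 1.134, -0.075], 'qd': [0.001, 0.002, -0.001, -0.001, 0.0, 0.001, -0.001], 'tau': [0.0, -66.786, 0.985, -31.446, -0.06, 0.043, 0.0], 'tool_pos': [0.262, -0.567, 0.226], 'ee_rot': [0.977, 0.215, -0.0, -0.001], 'force': [0.483, -0.539, -0.144], 'wrist_torque': [0.001, -0.02, -0.009], 'grasp_force': 0.0, 'gripper_width': 1.001} -0.0188
top [ 0.412 -0.059  1.237] [ 0.12  0.01 -0.99] [[457.13193876   0.         311.60199701]
 [  0.         457.13193876 205.85508482]
 [  0.           0.           1.        ]]
scene [1.071 0.52  0.614] [-0.57 -0.58 -0.59] [[435.73521916   0.         315.14192237]
 [  0.         435.73521916 201.45282931]
 [  0.           0.           1.        ]]
[[-0.0003, -0.9516, -0.3073, 0.0823], [1.0, -0.0005, 0.0005, -0.0001], [-0.0006, -0.3073, 0.9516, -0.1572], [0.0, 0.0, 0.0, 1.0]]
```

View pics/top0.png

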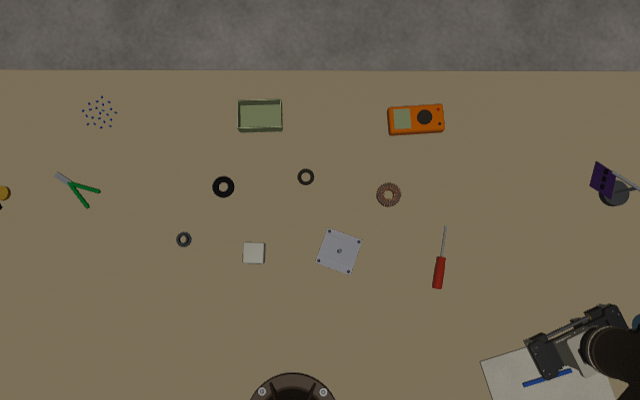

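View pics/scene0.png

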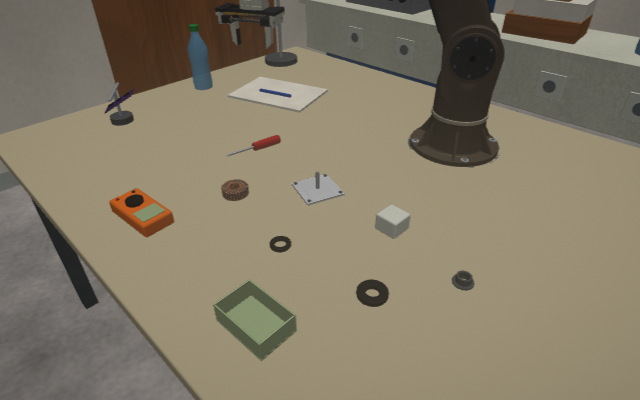

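```bash
cat > h.py <<'E'
import cv2, numpy as np, pickle
from scipy.spatial.transform import Rotation as Ro
def ray(f,uv,z,s=None):
    """cast pixels onto the plane at height z; s: arm state for the wrist camera"""
    K=np.array(f["intrinsics"]); uv=np.atleast_2d(uv).astype(float)
    d=np.c_[(uv-K[:2,2])/[K[0,0],K[1,1]],np.ones(len(uv))]
    if s is None:
        R=cv2.Rodrigues(np.array(f["rvec"]))[0]; o=-R.T@np.array(f["tvec"]).ravel(); d=d@R
    else:
        T=np.eye(4); T[:3,:3]=Ro.from_quat(s["ee_rot"]).as_matrix(); T[:3,3]=s["tool_pos"]
        M=T@np.array(f["hand_eye"]); o=M[:3,3]; d=d@M[:3,:3].T
    return o+d*((z-o[2])/d[:,2])[:,None]
def outline(f,box,bg_thr=30):
    """outer contour of what differs from the bench's colour within box u0,v0,u1,v1"""
    u0,v0,u1,v1=box; p=f["pixels"][v0:v1,u0:u1].astype(int)
    bg=np.median(np.r_[p[0],p[-1],p[:,0],p[:,-1]],axis=0)
    m=(np.abs(p-bg).sum(2)>bg_thr).astype(np.uint8)
    c=max(cv2.findContours(m,cv2.RETR_EXTERNAL,cv2.CHAIN_APPROX_NONE)[0],key=cv2.contourArea)
    return c[:,0]+[u0,v0]
E
python3 - <<'E'
from h import *
B={"wide":((205,168,242,206),.010,(352,270,394,315)),"choke":((370,177,408,212),.022,(214,172,256,206)),"small":((292,163,320,191),.008,(262,230,298,258)),
"cap":((170,226,198,254),.004,(445,262,482,296)),"plate":((308,222,370,280),.006,(286,168,350,208))}
for n in("top","scene"):
    f=pickle.load(open(n+"0.pkl","rb"))
    for k,(b,z,b2) in B.items():
        c=outline(f,b if n=="top" else b2,60); w=ray(f,c,z)[:,:2]
        (cx,cy),r=cv2.minEnclosingCircle(w.astype(np.float32)); rect=cv2.minAreaRect(w.astype(np.float32))
        print(n,k,np.round([cx,cy,2*r],4),np.round(rect[0],4),np.round(rect[1],4),round(rect[2],1))
f=pickle.load(open("top0.pkl","rb")); print("post",ray(f,[339.5,251],.054)); print("adapter",ray(f,[254,253],.042))
E
```

```text
top wide [0.6121 0.1962 0.0615] [0.6116 0.1961] [0.0579 0.0603] 0.3
top choke [ 0.5916 -0.2504  0.0682] [ 0.5917 -0.2505] [0.0643 0.0653] 89.4
top small [ 0.6415 -0.0278  0.0474] [ 0.6421 -0.027 ] [0.0444 0.0437] 0.4
top cap [0.468  0.3    0.0427] [0.4684 0.2999] [0.0378 0.041 ] 0.4
top plate [ 0.386  -0.1452  0.0097] [ 0.386  -0.1452] [0.0053 0.008 ] 0.4
scene wide [0.6165 0.199  0.0673] [0.6155 0.1997] [0.0662 0.0588] 40.8
scene choke [ 0.5996 -0.2374  0.0941] [ 0.6012 -0.2392] [0.0927 0.0656] 52.3
scene small [ 0.6438 -0.0238  0.053 ] [ 0.6447 -0.0234] [0.0502 0.0469] 44.4
scene cap [0.4659 0.3004 0.0543] [0.4662 0.3017] [0.0528 0.0414] 0.5
scene plate [ 0.4432 -0.1134  0.1425] [ 0.4436 -0.1149] [0.1065 0.1011] 71.0
post [[ 0.43784668 -0.11883046  0.054     ]]
adapter [[0.43140035 0.10314863 0.042     ]]
```

Emit:
step_arm --pt "0 0 0 0 0 -6.52" --pt "0 0 0 0 0 -6.52" --pt "0 0 0 0 0 -6.52" --pt "0 0 0 0 0 -6.52" --pt "0 0 0 0 0 -6.52" --pt "0 0 0 0 0 -6.52" --pt "0 0 0 0 0 -6.52" --pt "0 0 0 0 0 -6.52" --pt "0 0 0 0 0 -6.52" --pt "0 0 0 0 0 -6.52" --fingers 1 --newtons 15

```text
time_s: 0.98
tool_pos: [0.2619, -0.5672, 0.2264]
ee_rot: [0.705, 0.709, 0.0, -0.0]
force: [-0.1, -0.8, -0.1]
gripper_width: 1.003
grasp_force: 0.0
```

Emit:
step_arm --pt "3.75 1.48 0 0 0 0" --pt "3.75 1.48 0 0 0 0" --pt "3.75 1.48 0 0 0 0" --pt "3.75 1.48 0 0 0 0" --pt "3.75 1.48 0 0 0 0" --pt "3.75 1.48 0 0 0 0" --pt "3.75 1.48 0 0 0 0" --pt "3.75 1.48 0 0 0 0" --pt "3.75 1.48 0 0 0 0" --pt "3.75 1.48 0 0 0 0" --pt "3.75 1.48 0 0 0 0" --pt "3.75 1.48 0 0 0 0" --pt "0 0 0 0 0 0" --pt "0 0 0 0 0 0"

```text
time_s: 2.15
tool_pos: [0.4404, -0.115, 0.2268]
ee_rot: [0.705, 0.709, 0.0, -0.0]
force: [0.1, -1.0, -0.3]
gripper_width: 1.002
grasp_force: 0.0
```

```bash
cat > look.py <<'E'
from h import *
from plant import telemetry, eyes
def look(tag,cam="wrist"):
    s=telemetry.observe(); f=eyes.grab_frame(cam); f["s"]=s
    pickle.dump(f,open(tag+".pkl","wb")); cv2.imwrite(f"pics/{tag}.png",f["pixels"][:,:,::-1])
    print(round(s["time_s"],2),np.round(s["tool_pos"],4),Ro.from_quat(s["ee_rot"]).as_matrix()[:2,:2].round(3).tolist(),"j",np.round(s["joints"],2),"F",np.round(s["force"],1),"w",round(s["gripper_width"],3))
    return f,s
E
python3 -c "
from look import *; look('plate1')"
```

```text
2.15 [ 0.4404 -0.115   0.2268] [[-0.005, 1.0], [1.0, 0.005]] j [ 0.57  0.2  -0.5   1.93  0.11  1.03  0.02] F [ 0.1 -1.  -0.3] w 1.002
```

View pics/plate1.png

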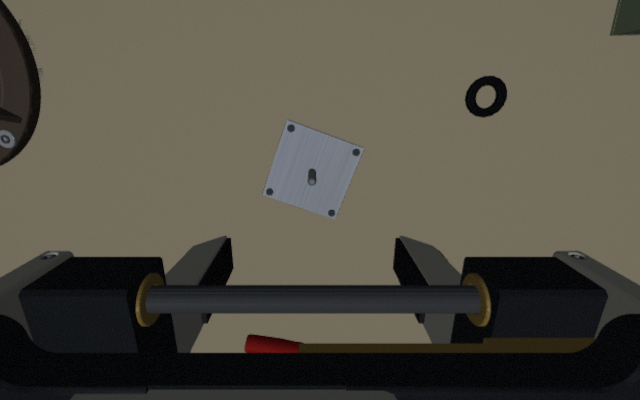

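The plate is at about (313,170) with screws at (291,128), (356,152), (270,192) and (332,213). The post runs from (312,170) at its foot to (312,182) at its top. The small washer is at (486,96).

Run:
```python
from h import *
f=pickle.load(open("plate1.pkl","rb")); s=f["s"]
p=ray(f,[[291,128],[356,152],[332,213],[270,192]],.008,s); print(p.round(4),p.mean(0).round(4))
print("top",ray(f,[312,182],.054,s).round(4))
c=outline(f,(240,105,390,235),60);r=cv2.minAreaRect(ray(f,c,.006,s)[:,:2].astype(np.float32));print(r)
g=pickle.load(open("top0.pkl","rb")); q=ray(g,[[330,231.5],[358.5,241.5],[348.5,271],[319.5,261]],.008);print(q.mean(0).round(4))
```

```text
[[ 0.4131 -0.0661  0.008 ]
 [ 0.4915 -0.0943  0.008 ]
 [ 0.4643 -0.1734  0.008 ]
 [ 0.3852 -0.1455  0.008 ]] [ 0.4385 -0.1198  0.008 ]
top [[ 0.4383 -0.1199  0.054 ]]
((0.40147146582603455, -0.10635633021593094), (0.09684371203184128, 0.019908882677555084), 70.20658111572266)
[ 0.4383 -0.1201  0.008 ]
```

Emit:
step_arm --pt "3.9 2.1 0 0 0 0" --pt "3.9 2.1 0 0 0 0"

```text
time_s: 2.37
tool_pos: [0.4788, -0.0475, 0.2265]
ee_rot: [0.71, 0.704, -0.001, 0.0]
force: [1.8, -0.4, -0.0]
gripper_width: 1.001
grasp_force: 0.0
```

Emit:
step_arm --pt "3.33 1.86 0 0 0 0" --pt "3.33 1.86 0 0 0 0" --pt "3.33 1.86 0 0 0 0" --pt "3.33 1.86 0 0 0 0" --pt "3.33 1.86 0 0 0 0" --pt "3.33 1.86 0 0 0 0" --pt "3.33 1.86 0 0 0 0" --pt "0 0 2 0 0 0" --pt "0 0 3 0 0 0" --pt "0 0 3 0 0 0" --pt "0 0 2 0 0 0" --pt "0 0 0 0 0 0" --pt "0 0 0 0 0 0"

```text
time_s: 3.45
tool_pos: [0.6094, 0.1867, 0.1258]
ee_rot: [0.708, 0.706, -0.001, -0.0]
force: [-0.3, 0.0, 0.2]
gripper_width: 0.999
grasp_force: 0.0
```

```bash
python3 -c "
from look import *; look('w1')"
```

```text
3.45 [0.6094 0.1867 0.1258] [[0.002, 1.0], [1.0, -0.002]] j [-0.04  0.61 -0.52  1.62  0.34  1.01 -0.67] F [-0.3  0.   0.2] w 0.999
```

View pics/w1.png

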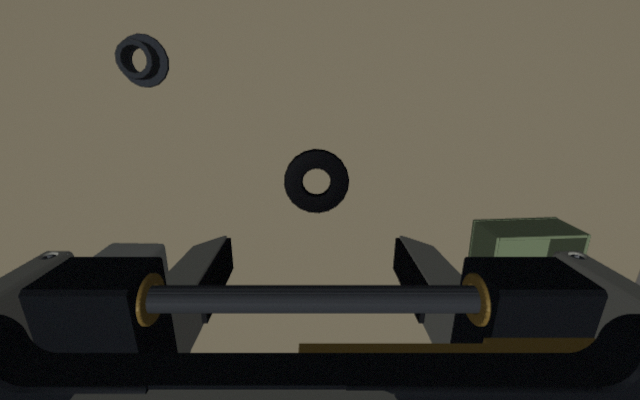

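The washer is at (316,181) and the cap at (142,60), with nothing near the fingers.

```bash
cat > circ.py <<'E'
from h import *
import sys
# usage: circ.py tag z u0 v0 u1 v1 -> ellipse fit of outline cast on plane z
t,z=sys.argv[1],float(sys.argv[2]); b=list(map(int,sys.argv[3:7])); f=pickle.load(open(t+".pkl","rb"))
w=ray(f,outline(f,b,60),z,f.get("s") if "hand_eye" in f else None)[:,:2].astype(np.float32)
e=cv2.fitEllipse(w); c=np.array(e[0]); d=c-f["s"]["tool_pos"][:2]
a=Ro.from_quat(f["s"]["ee_rot"]).as_matrix()
print("centre",c.round(4),"axes",np.round(e[1],4),"tool shift cm",(100*(a.T@[d[0],d[1],0])).round(2))
E
python3 circ.py w1 .010 275 142 360 222;python3 circ.py w1 .004 105 25 180 95
```

```text
centre [0.6109 0.1971] axes [0.0586 0.0598] tool shift cm [ 1.03  0.14 -0.  ]
centre [0.4673 0.2993] axes [0.0404 0.0434] tool shift cm [ 1.122e+01 -1.424e+01  1.000e-02]
```

Emit:
step_arm --pt "0.5 0.07 1 0 0 0" --pt "0.53 0.07 2.5 0 0 0" --pt "0 0 3 0 0 0" --pt "0 0 2.5 0 0 0" --pt "0 0 1.5 0 0 0" --pt "0 0 1 0 0 0" --pt "0 0 0.7 0 0 0" --pt "0 0 0 0 0 0" --pt "0 0 0 0 0 0"

```text
time_s: 4.25
tool_pos: [0.6116, 0.1997, 0.0056]
ee_rot: [0.707, 0.707, 0.001, 0.0]
force: [0.6, 0.1, 0.3]
gripper_width: 1.004
grasp_force: 0.0
```

Emit:
step_arm --pt "0 0 0 0 0 0" --pt "0 0 0 0 0 0" --pt "0 0 0 0 0 0" --pt "0 0 0 0 0 0" --pt "0 0 0 0 0 0" --pt "0 0 0 0 0 0" --pt "0 0 0 0 0 0" --pt "0 0 0 0 0 0" --fingers -1 --newtons 15

```text
time_s: 4.92
tool_pos: [0.611, 0.1993, 0.0049]
ee_rot: [0.707, 0.707, 0.0, 0.0]
force: [-0.5, -1.0, 3.0]
gripper_width: 0.64
grasp_force: 14.9
```

Emit:
step_arm --pt "0 0 -1 0 0 0" --pt "0 0 -3 0 0 0" --pt "0 0 -3.5 0 0 0" --pt "0 0 -1.5 0 0 0" --pt "-3.17 -1.72 0 0 0 0" --pt "-3.17 -1.72 0 0 0 0" --pt "-3.17 -1.72 0 0 0 0" --pt "-3.17 -1.72 0 0 0 0" --pt "-3.17 -1.72 0 0 0 0" --pt "-3.17 -1.72 0 0 0 0" --pt "-3.17 -1.72 0 0 0 0" --pt "-3.17 -1.72 0 0 0 0" --pt "-3.17 -1.72 0 0 0 0" --pt "-3.17 -1.78 0 0 0 0" --pt "0 0 0 0 0 0" --pt "0 0 0 0 0 0" --pt "0 0 0 0 0 0" --pt "0 0 0 0 0 0"

```text
time_s: 6.42
tool_pos: [0.4392, -0.1165, 0.0952]
ee_rot: [0.707, 0.708, 0.001, 0.0]
force: [0.6, -0.5, -1.0]
gripper_width: 0.634
grasp_force: 14.9
```

```bash
python3 -c "
from look import *; look('w2')"
```

```text
6.42 [ 0.4392 -0.1165  0.0952] [[-0.002, 1.0], [1.0, 0.002]] j [ 0.58  0.39 -0.55  2.1   0.31  0.73 -0.17] F [ 0.6 -0.5 -1. ] w 0.634
```

View pics/w2.png

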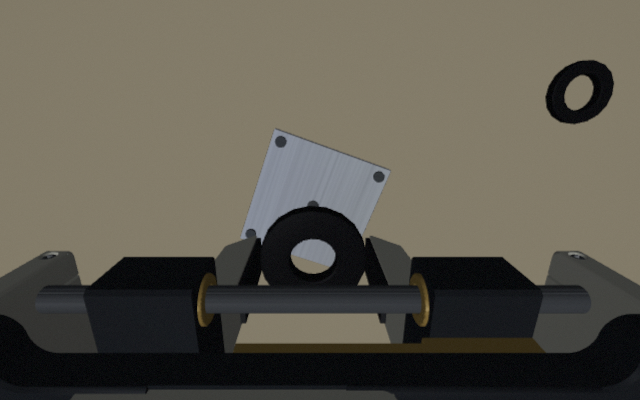

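The washer is held level with its bore at (314,256); the post top is just peeking out at (313,203).

Run:
```python
from h import *
f=pickle.load(open("w2.pkl","rb")); s=f["s"]
print("bore",ray(f,[[314,256]],.1003,s).round(4),"post",ray(f,[[313,203]],.054,s).round(4))
print("outer L/R/top", ray(f,[[261,254],[366,254],[313,207]],.1003,s).round(4))
```

```text
bore [[ 0.4386 -0.1158  0.1003]] post [[ 0.4381 -0.1009  0.054 ]]
outer L/R/top [[ 0.4096 -0.1146  0.1003]
 [ 0.467  -0.1146  0.1003]
 [ 0.438  -0.0874  0.1003]]
```

Emit:
step_arm --pt "-0.28 0 0 0 0 0" --pt "0 0 1 0 0 0" --pt "0 0 1.5 0 0 0" --pt "0 0 1.5 0 0 0" --pt "0 0 1.5 0 0 0" --pt "0 0 1.3 0 0 0" --pt "0 0 0.7 0 0 0" --pt "0 0 0.4 0 0 0" --pt "0 0 0.2 0 0 0" --pt "0 0 0.1 0 0 0" --pt "0 0 0 0 0 0" --pt "0 0 0 0 0 0"

```text
time_s: 7.47
tool_pos: [0.4387, -0.1205, 0.0132]
ee_rot: [0.707, 0.707, 0.0, 0.0]
force: [0.6, 0.2, -0.6]
gripper_width: 0.636
grasp_force: 14.9
```

Emit:
step_arm --pt "0 0 0.1 0 0 0" --pt "0 0 0.1 0 0 0" --pt "0 0 0 0 0 0" --pt "0 0 0 0 0 0"

```text
time_s: 7.8
tool_pos: [0.4385, -0.1206, 0.0109]
ee_rot: [0.707, 0.707, 0.0, 0.0]
force: [0.7, -0.5, 0.5]
gripper_width: 0.635
grasp_force: 14.9
```

Emit:
step_arm --pt "0 0 0.08 0 0 0" --pt "0 0 0 0 0 0" --pt "0 0 0 0 0 0"

```text
time_s: 8.05
tool_pos: [0.4386, -0.1206, 0.0105]
ee_rot: [0.707, 0.707, 0.0, 0.0]
force: [-2.6, -0.1, 10.9]
gripper_width: 0.634
grasp_force: 15.0
```

Emit:
step_arm --pt "0 0 0 0 0 0" --pt "0 0 0 0 0 0" --pt "0 0 0 0 0 0" --pt "0 0 0 0 0 0" --pt "0 0 -1 0 0 0" --pt "0 0 -3 0 0 0" --pt "0 0 -4 0 0 0" --pt "0 0 -4 0 0 0" --pt "-2 2.5 0 0 0 0" --pt "-2.2 2.6 0 0 0 0" --pt "-2.2 2.6 0 0 0 0" --pt "-2.2 2.6 0 0 0 0" --pt "-2.2 2.6 0 0 0 0" --pt "-2.2 2.4 0 0 0 0" --pt "0 0 0 0 0 0" --pt "0 0 0 0 0 0" --pt "0 0 0 0 0 0" --fingers 1

```text
time_s: 9.47
tool_pos: [0.5908, -0.2497, 0.13]
ee_rot: [0.707, 0.707, 0.0, -0.001]
force: [-0.3, 0.5, -0.5]
gripper_width: 1.003
grasp_force: 0.0
```

```bash
python3 -c "
from look import *; look('c1')"
```

```text
9.47 [ 0.5908 -0.2497  0.13  ] [[-0.0, 1.0], [1.0, 0.0]] j [ 0.64  0.6  -0.5   1.61  0.33  1.02  0.04] F [-0.3  0.5 -0.5] w 1.003
```

View pics/c1.png

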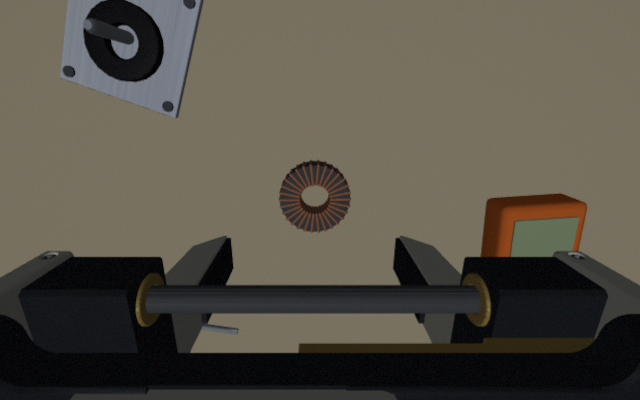

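The wide washer lies flat round the post. The choke is at (315,196), and the driver's tip and the meter are clear of the fingers.

```bash
python3 circ.py c1 .018 270 150 360 240; python3 circ.py c1 .022 270 150 360 240
```

```text
centre [ 0.5909 -0.2529] axes [0.0642 0.0679] tool shift cm [-0.31  0.01 -0.  ]
centre [ 0.5909 -0.2516] axes [0.0632 0.0669] tool shift cm [-0.19  0.01 -0.  ]
```

Emit:
step_arm --pt "-0.23 0 1.5 0 0 0" --pt "0 0 3 0 0 0" --pt "0 0 3 0 0 0" --pt "0 0 2.5 0 0 0" --pt "0 0 1.4 0 0 0" --pt "0 0 0.7 0 0 0" --pt "0 0 0.4 0 0 0" --pt "0 0 0 0 0 0" --pt "0 0 0 0 0 0"

```text
time_s: 10.27
tool_pos: [0.5921, -0.2528, 0.0063]
ee_rot: [0.707, 0.707, 0.0, 0.001]
force: [0.2, -0.0, 0.9]
gripper_width: 1.0
grasp_force: 0.0
```

Emit:
step_arm --pt "0 0 0 0 0 0" --pt "0 0 0 0 0 0" --pt "0 0 0 0 0 0" --pt "0 0 0 0 0 0" --pt "0 0 0 0 0 0" --pt "0 0 0 0 0 0" --pt "0 0 0 0 0 0" --pt "0 0 0 0 0 0" --fingers -1 --newtons 35

```text
time_s: 10.93
tool_pos: [0.5916, -0.2529, 0.0053]
ee_rot: [0.707, 0.707, 0.0, 0.0]
force: [-0.0, 0.6, 5.2]
gripper_width: 0.689
grasp_force: 35.0
```

Emit:
step_arm --pt "0 0 -1 0 0 0" --pt "0 0 -3 0 0 0" --pt "0 0 -3.5 0 0 0" --pt "0 0 -2 0 0 0" --pt "2.2 -2.55 0 0 0 0" --pt "2.2 -2.55 0 0 0 0" --pt "2.2 -2.55 0 0 0 0" --pt "2.2 -2.55 0 0 0 0" --pt "2.2 -2.55 0 0 0 0" --pt "2.2 -2.55 0 0 0 0" --pt "0 0 0 0 0 0" --pt "0 0 0 0 0 0" --pt "0 0 0 0 0 0" --pt "0 0 0 0 0 0"

```text
time_s: 12.1
tool_pos: [0.4393, -0.1214, 0.1002]
ee_rot: [0.707, 0.707, 0.0, 0.0]
force: [0.3, -0.1, -2.4]
gripper_width: 0.691
grasp_force: 35.0
```

```bash
python3 -c "
from look import *; look('c2')"
```

```text
12.1 [ 0.4393 -0.1214  0.1002] [[0.001, 1.0], [1.0, -0.001]] j [ 0.6   0.39 -0.56  2.09  0.3   0.74 -0.16] F [ 0.3 -0.1 -2.4] w 0.691
```

View pics/c2.png

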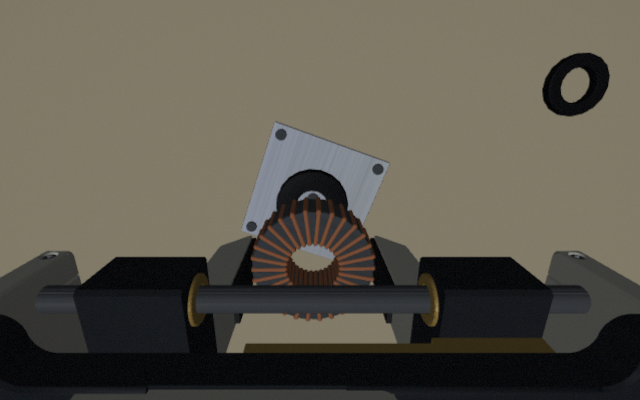

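The choke is held level, centred on column 313 with its far edge at row 198. The washer is seen below it.

Run:
```python
from h import *
f=pickle.load(open("c2.pkl","rb")); s=f["s"]
print(ray(f,[[313,198],[313,245],[252,265],[374,265]],.117,s).round(4), "washer far edge+bore", ray(f,[[312,169],[312,191]],.016,s).round(4))
```

```text
[[ 0.4382 -0.0836  0.117 ]
 [ 0.4381 -0.1083  0.117 ]
 [ 0.407  -0.1195  0.117 ]
 [ 0.4693 -0.1196  0.117 ]] washer far edge+bore [[ 0.4375 -0.0921  0.016 ]
 [ 0.4375 -0.1103  0.016 ]]
```

Emit:
step_arm --pt "0 0 1 0 0 0" --pt "0 0 1.5 0 0 0" --pt "0 0 1.5 0 0 0" --pt "0 0 1.5 0 0 0" --pt "0 0 1 0 0 0" --pt "0 0 0.6 0 0 0" --pt "0 0 0.3 0 0 0" --pt "0 0 0.2 0 0 0" --pt "0 0 0 0 0 0" --pt "0 0 0 0 0 0"

```text
time_s: 12.98
tool_pos: [0.4387, -0.1208, 0.0243]
ee_rot: [0.707, 0.707, 0.0, 0.0]
force: [-1.2, -0.5, -2.4]
gripper_width: 0.689
grasp_force: 35.0
```

Emit:
step_arm --pt "0 0 0.1 0 0 0" --pt "0 0 0.1 0 0 0" --pt "0 0 0 0 0 0" --pt "0 0 0 0 0 0"

```text
time_s: 13.32
tool_pos: [0.4383, -0.1208, 0.0221]
ee_rot: [0.707, 0.707, 0.0, 0.0]
force: [0.4, 0.3, -2.7]
gripper_width: 0.693
grasp_force: 35.0
```

Emit:
step_arm --pt "0 0 0.06 0 0 0" --pt "0 0 0.06 0 0 0" --pt "0 0 0 0 0 0" --pt "0 0 0 0 0 0"

```text
time_s: 13.65
tool_pos: [0.4384, -0.1208, 0.0212]
ee_rot: [0.707, 0.707, -0.0, 0.0]
force: [-2.5, 0.3, 6.0]
gripper_width: 0.688
grasp_force: 35.0
```

Emit:
step_arm --pt "0 0 0 0 0 0" --pt "0 0 0 0 0 0" --pt "0 0 0 0 0 0" --pt "0 0 0 0 0 0" --pt "0 0 -1 0 0 0" --pt "0 0 -3 0 0 0" --pt "0 0 -4 0 0 0" --pt "0 0 -3 0 0 0" --pt "1.33 2.9 0 0 0 0" --pt "1.33 2.9 0 0 0 0" --pt "1.33 2.9 0 0 0 0" --pt "1.33 2.9 0 0 0 0" --pt "1.33 2.9 0 0 0 0" --pt "1.33 2.9 0 0 0 0" --pt "1.33 2.9 0 0 0 0" --pt "0 0 0 0 0 0" --pt "0 0 0 0 0 0" --pt "0 0 0 0 0 0" --fingers 1

```text
time_s: 15.15
tool_pos: [0.6407, -0.0277, 0.1308]
ee_rot: [0.707, 0.707, -0.0, -0.0]
force: [0.4, 0.2, 0.1]
gripper_width: 1.002
grasp_force: 0.0
```

```bash
python3 -c "
from look import *; look('s1'); look('s1top','top')
a=cv2.imread('pics/s1.png'); b=cv2.imread('pics/s1top.png')[190:300,280:400]
b=cv2.resize(b,None,fx=3,fy=3)[:330,:360]
c=np.zeros((400,800,3),np.uint8); c[:,:440]=a[:,100:540]; c[:330,440:]=b; cv2.imwrite('pics/s1m.png',c)"
python3 circ.py s1 .008 270 130 365 230
```

```text
15.15 [ 0.6407 -0.0277  0.1308] [[-0.0, 1.0], [1.0, 0.0]] j [ 0.31  0.61 -0.54  1.61  0.35  1.02 -0.33] F [0.4 0.2 0.1] w 1.002
15.2 [ 0.6404 -0.0283  0.1309] [[0.0, 1.0], [1.0, -0.0]] j [ 0.31  0.61 -0.54  1.61  0.35  1.02 -0.34] F [-0.   0.4 -0.3] w 0.997
centre [ 0.6399 -0.0281] axes [0.0447 0.0459] tool shift cm [-0.05 -0.08  0.  ]
```

View pics/s1m.png

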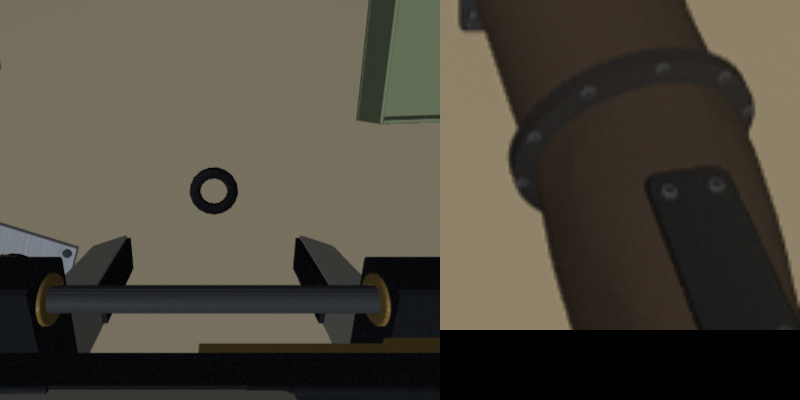

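The top view is blocked by the arm. The small washer is centred under the gripper at (314,190) in full-frame pixels, with the tray clear.

Emit:
step_arm --pt "0 -0.06 1.5 0 0 0" --pt "0 0 3 0 0 0" --pt "0 0 3 0 0 0" --pt "0 0 2.5 0 0 0" --pt "0 0 1.4 0 0 0" --pt "0 0 0.8 0 0 0" --pt "0 0 0.5 0 0 0" --pt "0 0 0 0 0 0" --pt "0 0 0 0 0 0" --pt "0 0 0 0 0 0"

```text
time_s: 16.08
tool_pos: [0.6417, -0.0276, 0.0052]
ee_rot: [0.707, 0.707, 0.001, 0.001]
force: [-0.0, 0.9, 0.0]
gripper_width: 1.001
grasp_force: 0.0
```

Emit:
step_arm --pt "0 0 0 0 0 0" --pt "0 0 0 0 0 0" --pt "0 0 0 0 0 0" --pt "0 0 0 0 0 0" --pt "0 0 0 0 0 0" --pt "0 0 0 0 0 0" --pt "0 0 0 0 0 0" --pt "0 0 0 0 0 0" --pt "0 0 0 0 0 0" --fingers -1 --newtons 12

```text
time_s: 16.83
tool_pos: [0.6407, -0.0277, 0.0037]
ee_rot: [0.707, 0.707, -0.0, -0.0]
force: [0.6, -0.3, -0.2]
gripper_width: 0.494
grasp_force: 12.0
```

Emit:
step_arm --pt "0 0 -1 0 0 0" --pt "0 0 -3 0 0 0" --pt "0 0 -4 0 0 0" --pt "0 0 -2.5 0 0 0" --pt "-1.32 -2.89 0 0 0 0" --pt "-1.32 -2.89 0 0 0 0" --pt "-1.32 -2.89 0 0 0 0" --pt "-1.32 -2.89 0 0 0 0" --pt "-1.32 -2.89 0 0 0 0" --pt "-1.32 -2.89 0 0 0 0" --pt "-1.32 -2.89 0 0 0 0" --pt "0 0 0 0 0 0" --pt "0 0 0 0 0 0" --pt "0 0 0 0 0 0" --pt "0 0 0 0 0 0"

```text
time_s: 18.08
tool_pos: [0.4398, -0.1195, 0.1093]
ee_rot: [0.707, 0.707, 0.001, 0.001]
force: [-0.2, -0.3, -0.0]
gripper_width: 0.491
grasp_force: 12.0
```

```bash
python3 -c "
from look import *; look('s2')"
```

```text
18.08 [ 0.4398 -0.1195  0.1093] [[-0.001, 1.0], [1.0, 0.001]] j [ 0.62  0.38 -0.59  2.08  0.3   0.77 -0.16] F [-0.2 -0.3 -0. ] w 0.491
```

View pics/s2.png

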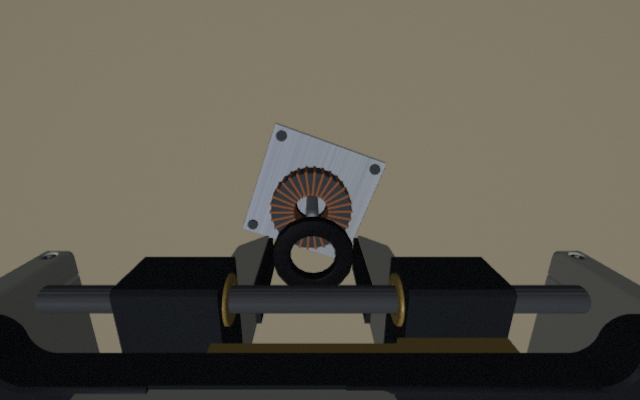

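The choke sits flat round the post at (311,207), and the small washer is held level at (313,254).

Run:
```python
from h import *
f=pickle.load(open("s2.pkl","rb")); s=f["s"]
print("washer",ray(f,[[313,217],[313,254],[273,254],[353,254]],.1136,s).round(4),"choke", ray(f,[[311,166],[311,194],[270,208],[352,208]],.038,s).round(4))
```

```text
washer [[ 0.4387 -0.0963  0.1136]
 [ 0.4387 -0.118   0.1136]
 [ 0.4167 -0.118   0.1136]
 [ 0.4606 -0.118   0.1136]] choke [[ 0.4373 -0.085   0.038 ]
 [ 0.4373 -0.1069  0.038 ]
 [ 0.4053 -0.1183  0.038 ]
 [ 0.4693 -0.1183  0.038 ]]
```

Emit:
step_arm --pt "0 0 1 0 0 0" --pt "0 0 1.5 0 0 0" --pt "0 0 1.5 0 0 0" --pt "0 0 1.2 0 0 0" --pt "0 0 0.7 0 0 0" --pt "0 0 0.3 0 0 0" --pt "0 0 0.2 0 0 0" --pt "0 0 0 0 0 0" --pt "0 0 0 0 0 0"

```text
time_s: 18.88
tool_pos: [0.4388, -0.12, 0.045]
ee_rot: [0.707, 0.707, 0.0, 0.0]
force: [0.0, -0.1, 0.3]
gripper_width: 0.492
grasp_force: 12.0
```

Emit:
step_arm --pt "0 0 0.1 0 0 0" --pt "0 0 0.1 0 0 0" --pt "0 0 0.06 0 0 0" --pt "0 0 0 0 0 0" --pt "0 0 0 0 0 0" --pt "0 0 0 0 0 0"

```text
time_s: 19.38
tool_pos: [0.4384, -0.1201, 0.0422]
ee_rot: [0.707, 0.707, 0.0, 0.0]
force: [-0.6, 0.4, -0.7]
gripper_width: 0.489
grasp_force: 12.0
```

Emit:
step_arm --pt "0 0 0.06 0 0 0" --pt "0 0 0.04 0 0 0" --pt "0 0 0 0 0 0" --pt "0 0 0 0 0 0"

```text
time_s: 19.72
tool_pos: [0.4385, -0.1201, 0.0414]
ee_rot: [0.707, 0.707, -0.0, 0.0]
force: [-1.7, -0.3, 6.2]
gripper_width: 0.49
grasp_force: 12.0
```

Emit:
step_arm --pt "0 0 0 0 0 0" --pt "0 0 0 0 0 0" --pt "0 0 0 0 0 0" --pt "0 0 0 0 0 0" --pt "0 0 -1 0 0 0" --pt "0 0 -3 0 0 0" --pt "0 0 -4 0 0 0" --pt "0 0 -1 0 0 0" --pt "0 0 0 0 0 0" --fingers 1

```text
time_s: 20.47
tool_pos: [0.4406, -0.1203, 0.1346]
ee_rot: [0.707, 0.707, 0.001, 0.003]
force: [0.6, 0.9, -0.4]
gripper_width: 0.997
grasp_force: 0.0
```

Emit:
step_arm --pt "3.82 0.27 0 0 0 0" --pt "3.82 0.27 0 0 0 0" --pt "3.82 0.27 0 0 0 0" --pt "3.82 0.27 0 0 0 0" --pt "3.82 0.27 0 0 0 0" --pt "3.82 0.27 0 0 0 0" --pt "3.82 0.27 0 0 0 0" --pt "3.82 0.27 0 0 0 0" --pt "3.82 0.27 0 0 0 0" --pt "3.82 0.27 0 0 0 0" --pt "3.7 0.27 0 0 0 0" --pt "0 0 0 0 0 0" --pt "0 0 0 0 0 0" --pt "0 0 0 0 0 0"

```text
time_s: 21.63
tool_pos: [0.4676, 0.2982, 0.1303]
ee_rot: [0.707, 0.707, -0.001, 0.0]
force: [-0.2, -0.7, 0.0]
gripper_width: 0.999
grasp_force: 0.0
```

```bash
python3 -c "
from look import *; look('k1'); look('k1top','top')
a=cv2.imread('pics/k1.png'); b=cv2.imread('pics/k1top.png')[200:300,280:400]
b=cv2.resize(b,None,fx=3,fy=3)
c=np.zeros((400,800,3),np.uint8); c[:,:440]=a[:,100:540]; c[:300,440:]=b; cv2.imwrite('pics/k1m.png',c)"
python3 circ.py k1 .004 270 130 365 230
```

```text
21.63 [0.4676 0.2982 0.1303] [[-0.0, 1.0], [1.0, 0.0]] j [-0.2   0.51 -0.65  1.82  0.37  0.94 -1.01] F [-0.2 -0.7  0. ] w 0.999
21.68 [0.468  0.2974 0.1304] [[0.001, 1.0], [1.0, -0.001]] j [-0.2   0.51 -0.65  1.82  0.37  0.94 -1.01] F [-0.4  0.2  1.4] w 1.0
centre [0.4667 0.3001] axes [0.0407 0.0409] tool shift cm [ 0.19 -0.09 -0.  ]
```

View pics/k1m.png

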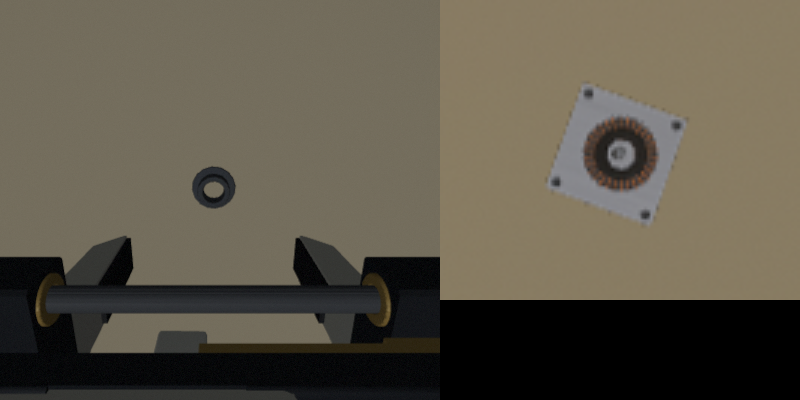

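The stack is concentric about the post: small washer on choke on wide washer. The cap is at (314,187) in full-frame pixels, flange down.

Emit:
step_arm --pt "0.2 -0.09 1.5 0 0 0" --pt "0 0 3 0 0 0" --pt "0 0 3 0 0 0" --pt "0 0 2.5 0 0 0" --pt "0 0 1.4 0 0 0" --pt "0 0 0.6 0 0 0" --pt "0 0 0.3 0 0 0" --pt "0 0 0 0 0 0" --pt "0 0 0 0 0 0" --pt "0 0 0 0 0 0"

```text
time_s: 22.57
tool_pos: [0.468, 0.3012, 0.0093]
ee_rot: [0.707, 0.707, 0.001, 0.0]
force: [0.9, 0.3, -0.3]
gripper_width: 0.997
grasp_force: 0.0
```

Emit:
step_arm --pt "0 0 0 0 0 0" --pt "0 0 0 0 0 0" --pt "0 0 0 0 0 0" --pt "0 0 0 0 0 0" --pt "0 0 0 0 0 0" --pt "0 0 0 0 0 0" --pt "0 0 0 0 0 0" --pt "0 0 0 0 0 0" --pt "0 0 0 0 0 0" --pt "0 0 0 0 0 0" --pt "0 0 0 0 0 0" --fingers -1 --newtons 15

```text
time_s: 23.48
tool_pos: [0.4672, 0.301, 0.0081]
ee_rot: [0.707, 0.707, 0.0, 0.0]
force: [0.1, 0.4, -0.3]
gripper_width: 0.322
grasp_force: 15.0
```

Emit:
step_arm --pt "0 0 -1 0 0 0" --pt "0 0 -3 0 0 0" --pt "0 0 -4 0 0 0" --pt "0 0 -2.5 0 0 0" --pt "0 0 -0.5 0 0 0" --pt "0 0 0 0 0 0"

```text
time_s: 23.98
tool_pos: [0.4683, 0.3018, 0.1207]
ee_rot: [0.707, 0.707, 0.002, 0.001]
force: [-0.3, -0.4, -0.9]
gripper_width: 0.321
grasp_force: 15.0
```

Emit:
step_arm --pt "-3.82 -0.26 0 0 0 0" --pt "-3.82 -0.26 0 0 0 0" --pt "-3.82 -0.26 0 0 0 0" --pt "-3.82 -0.26 0 0 0 0" --pt "-3.82 -0.26 0 0 0 0" --pt "-3.82 -0.26 0 0 0 0" --pt "-3.82 -0.26 0 0 0 0" --pt "-3.82 -0.26 0 0 0 0" --pt "-3.82 -0.26 0 0 0 0" --pt "-3.82 -0.26 0 0 0 0" --pt "-3.8 -0.26 0 0 0 0" --pt "0 0 0 0 0 0" --pt "0 0 0 0 0 0" --pt "0 0 0 0 0 0" --pt "0 0 0 0 0 0" --pt "0 0 0 0 0 0"

```text
time_s: 25.32
tool_pos: [0.4386, -0.1175, 0.1179]
ee_rot: [0.706, 0.708, 0.0, -0.0]
force: [-0.1, 0.2, -0.2]
gripper_width: 0.321
grasp_force: 15.0
```

```bash
python3 -c "
from look import *; look('k2')"
```

```text
25.32 [ 0.4386 -0.1175  0.1179] [[-0.003, 1.0], [1.0, 0.003]] j [ 0.65  0.37 -0.63  2.07  0.31  0.79 -0.16] F [-0.1  0.2 -0.2] w 0.321
```

View pics/k2.png

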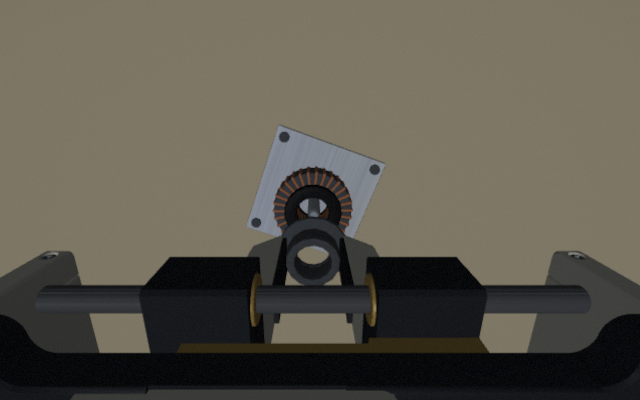

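The cap is held level at (313,250), with the post at (314,208) through the stack's bores.

Run:
```python
from h import *
f=pickle.load(open("k2.pkl","rb")); s=f["s"]
print("hub L,R / bore far",ray(f,[[287,250],[341,250],[314,229]],.1278,s).round(4),"choke far", ray(f,[[313,167],[274,208],[352,208]],.038,s).round(4),"small washer far, L,R",ray(f,[[313,185],[284,210],[342,210]],.046,s).round(4))
```

```text
hub L,R / bore far [[ 0.4238 -0.1108  0.1278]
 [ 0.4522 -0.1107  0.1278]
 [ 0.4379 -0.0987  0.1278]] choke far [[ 0.4374 -0.0856  0.038 ]
 [ 0.4059 -0.1195  0.038 ]
 [ 0.4691 -0.1193  0.038 ]] small washer far, L,R [[ 0.4374 -0.0978  0.046 ]
 [ 0.4147 -0.1182  0.046 ]
 [ 0.4603 -0.1181  0.046 ]]
```

```bash
python3 -c "
import cv2
a=cv2.imread('pics/k2.png')[190:300,260:370]
cv2.imwrite('pics/k2z.png',cv2.convertScaleAbs(cv2.resize(a,None,fx=5,fy=5),alpha=1.8))"
```

```text
(no output)
```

View pics/k2z.png

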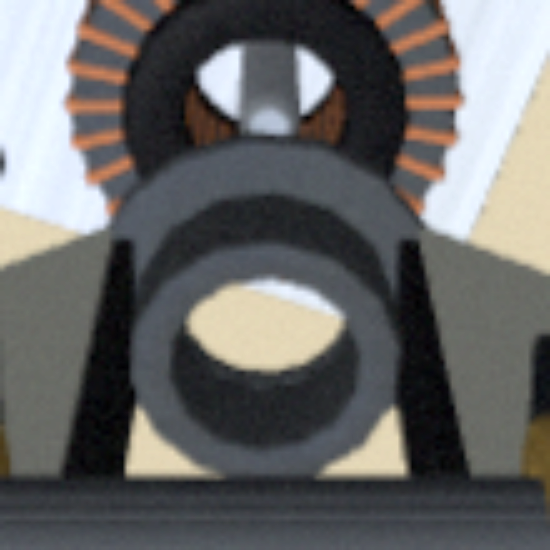

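The zoom puts the hub's top ring at about (313,262), the flange's far edge at (313,217.5) and the post top at (313,214).

Run:
```python
from h import *
f=pickle.load(open("k2.pkl","rb")); s=f["s"]
print(ray(f,[[313.2,262]],.1278,s).round(4),ray(f,[[313.2,217.5]],.1138,s).round(4),"post",ray(f,[[313.2,214]],.054,s).round(4))
```

```text
[[ 0.4376 -0.1178  0.1278]] [[ 0.4375 -0.0979  0.1138]] post [[ 0.4376 -0.1185  0.054 ]]
```

Emit:
step_arm --pt "-0.05 0 1 0 0 0" --pt "0 0 1.4 0 0 0" --pt "0 0 1.4 0 0 0" --pt "0 0 1 0 0 0" --pt "0 0 0.6 0 0 0" --pt "0 0 0.4 0 0 0" --pt "0 0 0.2 0 0 0" --pt "0 0 0 0 0 0" --pt "0 0 0 0 0 0" --pt "0 0 0 0 0 0"

```text
time_s: 26.2
tool_pos: [0.439, -0.1196, 0.0586]
ee_rot: [0.707, 0.707, 0.0, 0.0]
force: [0.1, 0.3, -0.3]
gripper_width: 0.323
grasp_force: 15.0
```

Emit:
step_arm --pt "0 0 0.1 0 0 0" --pt "0 0 0.1 0 0 0" --pt "0 0 0.06 0 0 0" --pt "0 0 0 0 0 0" --pt "0 0 0 0 0 0" --pt "0 0 0 0 0 0"

```text
time_s: 26.7
tool_pos: [0.4385, -0.1196, 0.0555]
ee_rot: [0.707, 0.707, -0.0, -0.0]
force: [-0.8, -0.2, -0.1]
gripper_width: 0.325
grasp_force: 15.0
```

Emit:
step_arm --pt "0 0 0.08 0 0 0" --pt "0 0 0.07 0 0 0" --pt "0 0 0.04 0 0 0" --pt "0 0 0 0 0 0" --pt "0 0 0 0 0 0"

```text
time_s: 27.12
tool_pos: [0.4386, -0.1196, 0.0539]
ee_rot: [0.707, 0.707, -0.0, 0.0]
force: [-2.1, -0.1, 5.9]
gripper_width: 0.323
grasp_force: 15.0
```

Seated. Release, lift, back off so the top camera can see it, and check.

Emit:
step_arm --pt "0 0 0 0 0 0" --pt "0 0 0 0 0 0" --pt "0 0 0 0 0 0" --pt "0 0 0 0 0 0" --pt "0 0 0 0 0 0" --pt "0 0 -1 0 0 0" --pt "0 0 -3 0 0 0" --pt "0 0 -4 0 0 0" --pt "0 0 -2 0 0 0" --pt "-3 0 0 0 0 0" --pt "-4 0 0 0 0 0" --pt "-4 0 0 0 0 0" --pt "-4 0 0 0 0 0" --pt "-3 0 0 0 0 0" --pt "0 0 0 0 0 0" --pt "0 0 0 0 0 0" --pt "0 0 0 0 0 0" --fingers 1

```text
time_s: 28.53
tool_pos: [0.4386, -0.2986, 0.154]
ee_rot: [0.707, 0.707, 0.0, -0.0]
force: [0.3, 0.7, -0.1]
gripper_width: 1.002
grasp_force: 0.0
```

```bash
python3 -c "
from look import *; look('e1','top'); look('e2','scene'); look('e3')
r=lambda n,b:cv2.resize(cv2.imread(f'pics/{n}.png')[b[1]:b[3],b[0]:b[2]],(400,300),interpolation=cv2.INTER_CUBIC)
c=np.vstack([np.hstack([r('e1',(290,205,390,280)),r('e2',(270,140,370,215))]),np.hstack([r('e3',(0,0,640,400)),r('e2',(0,0,640,400))])]); cv2.imwrite('pics/em.png',c)"
```

```text
28.53 [ 0.4386 -0.2986  0.154 ] [[-0.0, 1.0], [1.0, 0.0]] j [ 0.94  0.43 -0.58  1.86  0.29  0.94  0.22] F [ 0.3  0.7 -0.1] w 1.002
28.58 [ 0.4388 -0.2981  0.154 ] [[-0.002, 1.0], [1.0, 0.002]] j [ 0.94  0.43 -0.59  1.86  0.29  0.94  0.22] F [ 0.  -0.1 -0.7] w 0.998
28.63 [ 0.4389 -0.2979  0.154 ] [[-0.002, 1.0], [1.0, 0.002]] j [ 0.94  0.43 -0.59  1.86  0.29  0.94  0.22] F [0.3 0.3 0.3] w 1.002
```

View pics/em.png

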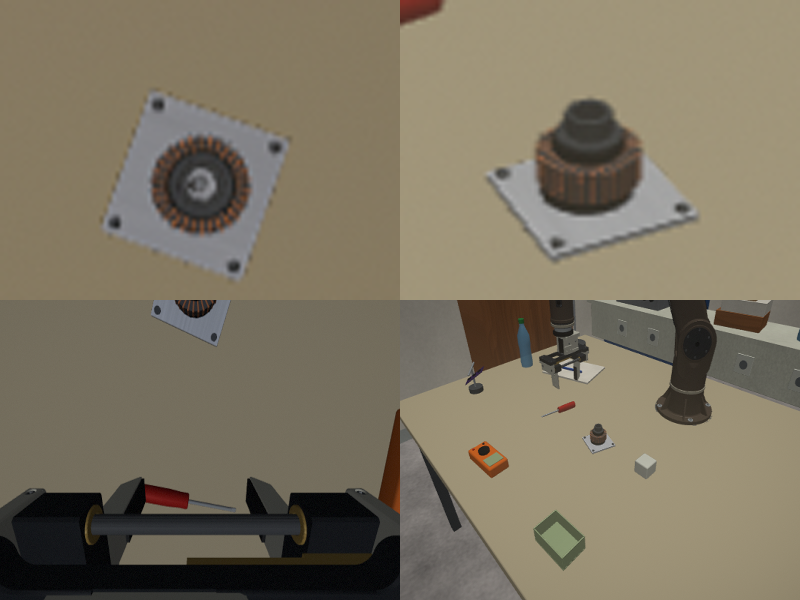

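All four parts are stacked flat and concentric on the post, and the adapter and driver haven't moved.

```bash
python3 -c "
from plant import order; print(order.job_done())"
```

```text
the job is handed in; nothing more can be done
None
```

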